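# Find the socket key left latched on the bench outlet box and release it

## Task

One socket of the four-way outlet box has been left switched on: its key is latched down. Working along the row from left to right as the robot sees it, tap each of the four keys lightly with the fingertips, pushing none of them in and not yet releasing the latched one, to feel which key sits low; then press that one key fully in and let go so that it springs back up level with the other three. Leave the other keys up, and neither pick up nor shift the things standing around.

Things in the scene. Friction and masses are not known exactly. Their poses are not given: they have to be found in the camera images.
- outlet_box: grey four-way outlet box screwed to the bench, 120 x 270 x 42 mm (x, y, z); origin at the centre of its underside, x from its front (key) edge to its back, y along the key row to the robot's left, z up. Key centres in its frame: x = -34 mm, y = +84, +28, -28, -84 mm (first to fourth from the left as the robot sees them); sockets behind them at x = +27 mm
- key_a: one of four identical white push-push keys in a row, in any place of it. Cap 22 x 26 mm (x, y); origin at the centre of its flat top, z up. Moves straight down only. Height of the top over the bench: 53 mm up, about 48 mm latched down, 44.5 mm at the bottom of its travel. Exactly one of the four starts latched. Nothing taller stands within 35 mm of a key's centre
- key_b: as key_a, another place in the row. Any key that is up starts to move at about 2 N, takes 3 N at 3 mm and about 4 N at 6 mm down, and latches when pushed in more than about 6.5 mm and let go. Any key that is latched feels solid under a tap of less than about 3.5 N; pushed to the bottom of its travel (about 6 N) and let go, it unlatches and springs fully up; another full press would latch it again
- key_c: as key_a, another place in the row; the same forces
- key_d: as key_a, another place in the row; the same forces
- charger: black plug-in charger 44 x 30 x 39 mm standing loose in the third socket from the left, behind that key (its front face 39 mm behind the key's centre); origin at the centre of its underside; leave it alone
- enamel_tray: lidded white enamel tray 240 x 165 x 66 mm with a wire handle up to 93 mm, left of the box; origin centre of underside; leave it alone
- amber_bottle: amber bottle, 66 mm across, 150 mm tall, behind the box; origin centre of underside; leave it alone
- swab_jar: glass jar, 72 mm across, 95 mm tall, behind the box; origin centre of underside; leave it alone
- parts_tray: open red metal tray 130 x 85 x 35 mm, right of the box; origin centre of underside; leave it alone
- carrier_plate: black flat carrier plate 90 x 125 x 7 mm lying in front of the box; origin centre of underside; leave it alone
- flat_brush: wooden-handled flat brush, 153 mm long, 10 mm thick, lying in front of the box; origin under its ferrule, x to its bristle end; leave it alone
- tweezers: steel tweezers about 125 mm long, 6 mm high, lying right of the box; origin near the middle of their length, on the bench; leave it alone

How it is judged:
On the way, in this order (a step that is already met when the one before it is completed fails the run):
1. the first (leftmost) key from the left is tapped lightly, and one key is still at its latched height (((contact force between the fingers and key_a above 0.3 N and y of key_a in the frame of outlet_box above 0.056 m) or (contact force between the fingers and key_b above 0.3 N and y of key_b in the frame of outlet_box above 0.056 m) or (contact force between the fingers and key_c above 0.3 N and y of key_c in the frame of outlet_box above 0.056 m) or (contact force between the fingers and key_d above 0.3 N and y of key_d in the frame of outlet_box above 0.056 m)) and (z of key_a in the frame of outlet_box between 0.0466 and 0.0485 m or z of key_b in the frame of outlet_box between 0.0466 and 0.0485 m or z of key_c in the frame of outlet_box between 0.0466 and 0.0485 m or z of key_d in the frame of outlet_box between 0.0466 and 0.0485 m)), for 0.04 s.
2. the second key from the left is tapped lightly, and one key is still at its latched height (((contact force between the fingers and key_a above 0.3 N and y of key_a in the frame of outlet_box between 0 and 0.056 m) or (contact force between the fingers and key_b above 0.3 N and y of key_b in the frame of outlet_box between 0 and 0.056 m) or (contact force between the fingers and key_c above 0.3 N and y of key_c in the frame of outlet_box between 0 and 0.056 m) or (contact force between the fingers and key_d above 0.3 N and y of key_d in the frame of outlet_box between 0 and 0.056 m)) and (z of key_a in the frame of outlet_box between 0.0466 and 0.0485 m or z of key_b in the frame of outlet_box between 0.0466 and 0.0485 m or z of key_c in the frame of outlet_box between 0.0466 and 0.0485 m or z of key_d in the frame of outlet_box between 0.0466 and 0.0485 m)), for 0.04 s.
3. the third key from the left is tapped lightly, and one key is still at its latched height (((contact force between the fingers and key_a above 0.3 N and y of key_a in the frame of outlet_box between -0.056 and 0 m) or (contact force between the fingers and key_b above 0.3 N and y of key_b in the frame of outlet_box between -0.056 and 0 m) or (contact force between the fingers and key_c above 0.3 N and y of key_c in the frame of outlet_box between -0.056 and 0 m) or (contact force between the fingers and key_d above 0.3 N and y of key_d in the frame of outlet_box between -0.056 and 0 m)) and (z of key_a in the frame of outlet_box between 0.0466 and 0.0485 m or z of key_b in the frame of outlet_box between 0.0466 and 0.0485 m or z of key_c in the frame of outlet_box between 0.0466 and 0.0485 m or z of key_d in the frame of outlet_box between 0.0466 and 0.0485 m)), for 0.04 s.
4. the fourth (rightmost) key from the left is tapped lightly, and one key is still at its latched height (((contact force between the fingers and key_a above 0.3 N and y of key_a in the frame of outlet_box below -0.056 m) or (contact force between the fingers and key_b above 0.3 N and y of key_b in the frame of outlet_box below -0.056 m) or (contact force between the fingers and key_c above 0.3 N and y of key_c in the frame of outlet_box below -0.056 m) or (contact force between the fingers and key_d above 0.3 N and y of key_d in the frame of outlet_box below -0.056 m)) and (z of key_a in the frame of outlet_box between 0.0466 and 0.0485 m or z of key_b in the frame of outlet_box between 0.0466 and 0.0485 m or z of key_c in the frame of outlet_box between 0.0466 and 0.0485 m or z of key_d in the frame of outlet_box between 0.0466 and 0.0485 m)), for 0.04 s.
5. after the taps the latched key has sprung up: all four keys are up (z of each of key_a, key_b, key_c, key_d in the frame of outlet_box above 0.0515 m), for 0.2 s.
At the end, for the whole second after the job is handed in: all four keys are up: each key's top is within 1.5 mm of its up height (more than 51.5 mm above the box's underside), after the four keys were tapped in order from left to right and the latched one was then pressed and let go (all of step 5); the robot touches nothing.
It fails at once if a key that was up is pushed in by more than 6 mm while another key is down ((z of key_a in the frame of outlet_box below 0.047 m and z of key_b in the frame of outlet_box below 0.0495 m) or (z of key_a in the frame of outlet_box below 0.047 m and z of key_c in the frame of outlet_box below 0.0495 m) or (z of key_a in the frame of outlet_box below 0.047 m and z of key_d in the frame of outlet_box below 0.0495 m) or (z of key_b in the frame of outlet_box below 0.047 m and z of key_a in the frame of outlet_box below 0.0495 m) or (z of key_b in the frame of outlet_box below 0.047 m and z of key_c in the frame of outlet_box below 0.0495 m) or (z of key_b in the frame of outlet_box below 0.047 m and z of key_d in the frame of outlet_box below 0.0495 m) or (z of key_c in the frame of outlet_box below 0.047 m and z of key_a in the frame of outlet_box below 0.0495 m) or (z of key_c in the frame of outlet_box below 0.047 m and z of key_b in the frame of outlet_box below 0.0495 m) or (z of key_c in the frame of outlet_box below 0.047 m and z of key_d in the frame of outlet_box below 0.0495 m) or (z of key_d in the frame of outlet_box below 0.047 m and z of key_a in the frame of outlet_box below 0.0495 m) or (z of key_d in the frame of outlet_box below 0.047 m and z of key_b in the frame of outlet_box below 0.0495 m) or (z of key_d in the frame of outlet_box below 0.047 m and z of key_c in the frame of outlet_box below 0.0495 m)).
It fails at once if a thing standing around is shifted or lifted by more than 15 mm (the charger by more than 8 mm) (distance of charger from where it was at the start of the episode above 0.008 m or distance of any of enamel_tray, amber_bottle, swab_jar, parts_tray, carrier_plate, flat_brush, tweezers from where it was at the start of the episode above 0.015 m).
It also fails if it takes over 48 s, if anything falls off the work surface, if the arm or the gripper's body presses on something with over 40 N, if the wrist force passes 120 N, or if a joint passes its speed limit or range.

## Robot

A 6-joint arm with a two-finger parallel gripper is mounted at the origin on the work surface. World frame = base frame: x ahead of the robot, y to its left, z up, the work surface at z = 0. Lengths are in m, angles in rad, forces in N, time in s.
With the tool pointing down it reaches from about 0.4 to 0.925 m from the base axis. Payload 3.4 kg.
Tool frame: the origin (TCP) lies midway between the tips of the shut fingers; the grasp point (between the pads) lies 19 mm behind it; z points along the fingers, y is the direction in which the jaws open and shut (so a half turn about z gives the same grasp; the last joint's range is limited). The gripper opens to 85 mm and grips with 20 to 120 N. Pads are 22 mm wide; open, the fingers measure 114 mm over their backs; the gripper's body (76 mm by 85 mm) begins 54 mm behind the grasp point. The pads swing forward as they close: fully open they stand 13 mm farther back than shut.
Start: joints at [-1.242, 0.307, 1.506, -0, 1.328, -0.073], TCP at [0.225, -0.529, 0.231] pointing down, gripper open.
Joint ranges: [-3.12, 3.12], [-1.05, 2.28], [0.14, 2.33], [-1.42, 4.57], [0.1, 2.73], [-2.68, 2.68]. Speed limits (rad/s): [2.57, 2.57, 3.14, 3.14, 3.14, 3.14].

## Interface

Orientations are given as a unit quaternion [w, x, y, z].
In Python, from workcell import env, grab_frame gives the robot as it stands. The module is installed in compiled form; this text tells all that it offers.
- The arm moves only by the shell command python3 -m inch 'ROWS' [FORCE]. ROWS is JSON, a list of rows, each a list of 5 numbers: the shift along the tool's x, y, z in mm, then the turn about the tool's z in rad, then the opening, from 0 (shut) to 1 (fully open). A call has 1 to 8 rows; each row is the pose to reach, as a shift and turn from the pose measured when the call began, along the tool's axes at that moment; what a row does not reach only later rows make up. A row lasts 1/12 s, in which the tool goes at most 41.7 mm and 7.16 degrees, less where a joint would pass 70% of its speed; a pose out of reach is approached as far as the arm can. A call with a gripper value outside its range is refused whole. The fingers move at their own pace and stop on an object; FORCE is the grip in N (left out, the last holds). Time passes only in rows, so rows that repeat a pose let the fingers close. It gives the time, the measured TCP pose, the force and the opening at its end, in the units of the state.
- env.observe(): the state, without advancing time (a new reading comes with each control period).
- grab_frame(name): name is "scene" or "side" or "wrist"; returns a dict with "img" (420x560x3 uint8, blue, green, red), "fx", "fy", "cx", "cy" (pixels), "R" (3x3) and "t" (3): a world point X has camera coordinates R X + t; the wrist camera has in their place "mount" (4x4, takes a point from camera to tool coordinates, whose origin is the TCP and whose axes are the flange's). Camera axes: x right, y down, z forward; pixel columns grow to the right and rows downward; lengths in m; the calibration is good to about 2 mm. The wrist camera is an equidistant fisheye: a pixel r from the principal point sees the ray r / f radians off the axis. A picture is of the moment at which its call begins: read the wrist's pose just before it. There is no depth.
- env.finish_job(): hands the job in, once; it reports no verdict.
The state is a dict: "t": time; "joint_pos": joint angles; "joint_vel": joint speeds; "joint_torque": joint torques, N m; "eef_pos": TCP position; "orientation": TCP orientation; "contact_force": force on the tool from outside, world axes, zero at the start; "ft_torque": the same for the moment, N m; "gripper_width": finger opening in m.
Only numpy, scipy, OpenCV 4.12 (cv2) and the standard library are available. Lean on these libraries where they do the work, as an engineer would, in place of code of your own. Each camera call takes 0.05 s, during which the arm holds its last target. There are 200 camera calls.

## Working session

There is one attempt and no reset: what is moved stays moved. The work goes in short steps, Python scripts to look and compute and a shell command to move; the robot and the scene stay as the last step left them, time stands still between calls to the robot, and variables do not carry over. Pictures are saved under pics/ and viewed, about 8 in all and at most 12, crops included, and the job is handed in when it is done.

```bash
mkdir -p pics
python3 - <<'E'
from workcell import env, grab_frame
import cv2, numpy as np
s=env.observe();print({k:np.round(v,4).tolist() for k,v in s.items()})
ims=[]
for n in("scene","side"):
    f=grab_frame(n);cv2.imwrite(f'pics/{n}0.png',f['img']);print(n,f['fx'],f['fy'],f['cx'],f['cy'],np.round(f['R'],4).tolist(),np.round(f['t'],4).tolist())
E
```

```text
{'t': 0.0, 'joint_pos': [-1.2425, 0.3075, 1.5077, -0.0, 1.3284, -0.0735], 'joint_vel': [-0.0009, -0.001, 0.0003, -0.001, 0.001, -0.0005], 'joint_torque': [-0.0001, -45.7536, -25.1915, -0.0, 0.0135, 0.0], 'eef_pos': [0.2246, -0.5286, 0.2304], 'orientation': [-0.001, 0.9799, 0.1995, -0.0001], 'contact_force': [0.3303, 0.026, 0.0485], 'ft_torque': [0.013, 0.0282, -0.0493], 'gripper_width': 0.0854}
scene 419.94656407388686 419.94656407388686 277.1005062177352 203.83027356096025 [[-0.7139, 0.7002, 0.0114], [0.5465, 0.5673, -0.6161], [-0.4378, -0.4335, -0.7876]] [0.3936, -0.2803, 1.228]
side 494.6311474637481 494.6311474637481 288.2113276161188 206.9898088417038 [[0.9962, -0.0868, 0.0051], [-0.0439, -0.5523, -0.8325], [0.075, 0.8291, -0.554]] [-0.5847, 0.1017, 0.9917]
```

View pics/scene0.png

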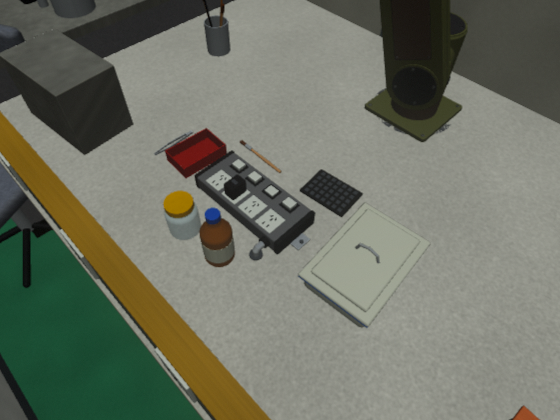

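View pics/side0.png

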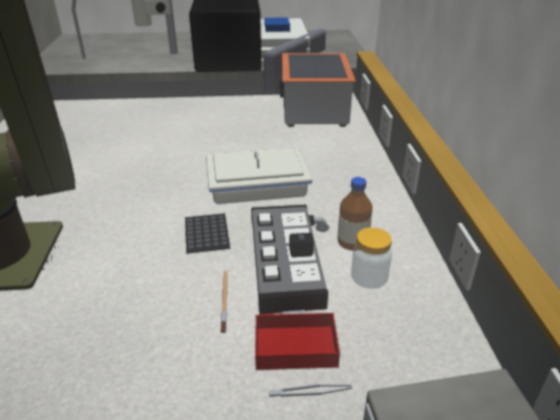

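The scene picture shows the key row at about (290,203), (272,190), (255,177) and (238,165), from the tray end to the red tray end. In the side picture the same keys are at (265,217), (267,236), (268,252) and (271,271). Next I locate them precisely.

```bash
cat > h.py <<'E'
import cv2, numpy as np
from workcell import env, grab_frame
def blobs(img,guess,win=11,thr=None):
    out=[]
    g=cv2.cvtColor(img,cv2.COLOR_BGR2GRAY)
    for u,v in guess:
        p=g[v-win:v+win+1,u-win:u+win+1]
        t,m=cv2.threshold(p,0,255,cv2.THRESH_BINARY+cv2.THRESH_OTSU) if thr is None else cv2.threshold(p,thr,255,0)
        n,l,s,c=cv2.connectedComponentsWithStats(m)
        k=1+np.argmin([np.hypot(*(c[i]-win))-0.05*s[i,4] for i in range(1,n)])
        out.append((u-win+c[k][0],v-win+c[k][1],s[k,4]))
    return np.array(out)
def ray(f,uv):
    d=np.array([(uv[0]-f['cx'])/f['fx'],(uv[1]-f['cy'])/f['fy'],1.]);R=np.array(f['R']);t=np.array(f['t'])
    return -R.T@t, R.T@d
def plane(f,uv,z):
    o,d=ray(f,uv);return o+d*(z-o[2])/d[2]
def tri(r1,r2):
    (a,d),(b,e)=r1,r2
    s=np.linalg.lstsq(np.c_[d,-e],b-a,rcond=None)[0]
    p,q=a+s[0]*d,b+s[1]*e
    return (p+q)/2,np.linalg.norm(p-q)
E
python3 - <<'E'
from h import *
G={"scene":[(290,203),(272,190),(255,177),(238,165)],"side":[(265,217),(267,236),(268,252),(271,271)]}
F={n:grab_frame(n) for n in G};B={}
for n in G:
    B[n]=blobs(F[n]['img'],G[n],9);print(n,np.round(B[n],1).tolist())
    for b in B[n]:print(np.round(plane(F[n],b,.053),4))
for i in range(4):print(*[np.round(x,4) for x in tri(ray(F['scene'],B['scene'][i]),ray(F['side'],B['side'][i]))])
a=F['scene']['img'][140:260,180:330];b=F['side']['img'][195:315,220:370]
cv2.imwrite('pics/c1.png',np.hstack([cv2.resize(x,None,fx=2.6,fy=2.6,interpolation=cv2.INTER_CUBIC) for x in(a,b)]))
E
```

```text
scene [[289.1, 202.0, 90.0], [271.3, 190.1, 82.0], [254.4, 175.6, 81.0], [238.2, 163.4, 76.0]]
[0.5392 0.025  0.053 ]
[ 0.5438 -0.0274  0.053 ]
[ 0.5416 -0.0871  0.053 ]
[ 0.5432 -0.143   0.053 ]
side [[264.3, 216.5, 85.0], [266.4, 234.8, 93.0], [268.5, 250.5, 115.0], [270.9, 270.0, 132.0]]
[0.5392 0.0258 0.053 ]
[ 0.5403 -0.0376  0.053 ]
[ 0.542 -0.087  0.053]
[ 0.5431 -0.1431  0.053 ]
[0.5393 0.0252 0.0534] 0.0002
[ 0.5407 -0.0306  0.0477] 0.0001
[ 0.5418 -0.087   0.0531] 0.0003
[ 0.5431 -0.143   0.0529] 0.0001
```

View pics/c1.png

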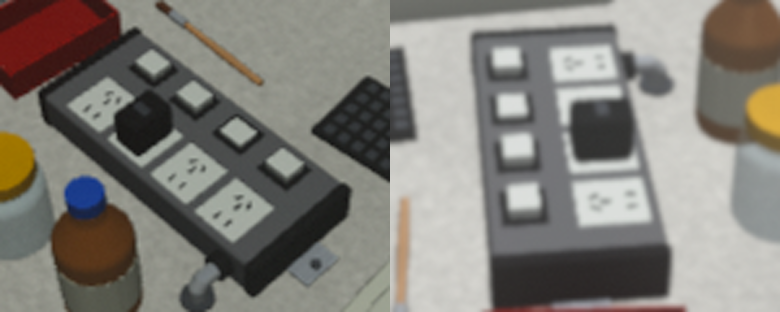

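Triangulation puts key 2 at 47.7 mm and the other three at about 53 mm, with a pitch of 56 mm and a box yaw of about 0.023 rad. That agrees with the given sizes. I move above key 1 with the fingers shut.

```bash
python3 -m inch '[[32,-24,0,0.05,0],[64,-48,0,0.1,0],[96,-72,0,0.15,0],[128,-96,0,0.2,0],[160,-120,0,0.25,0],[190,-145,0,0.3,0],[222,-169,0,0.35,0],[253,-193,0,0.38,0]]' 20
```

```text
t: 0.87
eef_pos: [0.3825, -0.2504, 0.231]
orientation: [-0.001, 1.0, 0.009, -0.0]
contact_force: [1.3, 0.6, 0.6]
gripper_width: 0.0
```

```bash
python3 -m inch '[[20,-34,0,0,0],[40,-68,0,0,0],[60,-102,0,0,0],[81,-136,0,0,0],[101,-170,20,0,0],[121,-204,40,0,0],[141,-238,70,0,0],[162,-273,100,-0.005,0]]' && python3 -m inch '[[0,0,0,0,0],[0,0,0,0,0]]'; python3 -c "
from workcell import env;import numpy as np
s=env.observe();print(np.round(s['eef_pos'],4),np.round(s['orientation'],4),np.round(s['contact_force'],3))"
```

```text
t: 1.53
eef_pos: [0.5315, 0.0124, 0.1439]
orientation: [-0.001, 1.0, 0.012, 0.001]
contact_force: [0.5, -0.5, 0.7]
gripper_width: 0.0
t: 1.7
eef_pos: [0.5308, 0.0141, 0.1419]
orientation: [-0.001, 1.0, 0.014, -0.001]
contact_force: [0.5, 0.6, 0.4]
gripper_width: -0.0002
[0.5308 0.0141 0.1419] [-6.000e-04  9.999e-01  1.420e-02 -1.300e-03] [0.47  0.619 0.415]
```

```bash
python3 -m inch '[[4,-5,20,0,0],[9,-11,40,0.005,0],[9,-11,60,0.005,0],[9,-11,72,0.005,0],[9,-11,72,0.005,0],[9,-11,72,0.005,0],[9,-11,72,0.005,0]]'
python3 - <<'E'
from h import *
s=env.observe();print(np.round(s['eef_pos'],4),np.round(s['orientation'],4),np.round(s['contact_force'],3))
a=grab_frame('scene')['img'][140:260,210:360];b=grab_frame('side')['img'][175:295,200:350]
cv2.imwrite('pics/c2.png',np.hstack([cv2.resize(x,None,fx=2.6,fy=2.6,interpolation=cv2.INTER_CUBIC) for x in(a,b)]))
E
```

```text
t: 2.28
eef_pos: [0.5401, 0.0245, 0.0713]
orientation: [-0.001, 1.0, 0.011, -0.0]
contact_force: [0.3, 0.2, 0.5]
gripper_width: -0.0001
[0.5401 0.0245 0.0713] [-5.000e-04  9.999e-01  1.120e-02 -2.000e-04] [0.264 0.171 0.461]
```

View pics/c2.png

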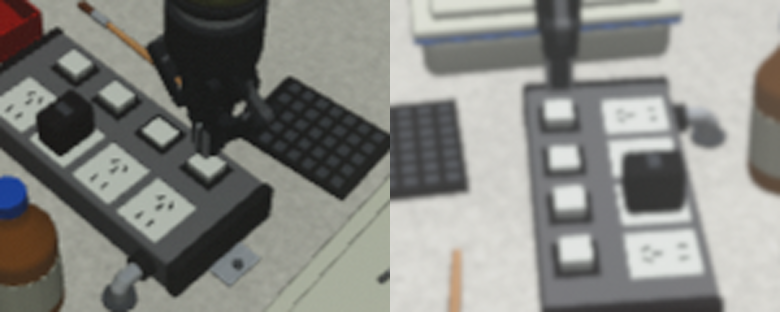

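The fingertips stand over key 1, at about (205,150) in the left crop and (560,85) in the right crop. I descend gently.

```bash
python3 -m inch '[[0,0,5,0,0],[0,0,10,0,0],[0,0,14,0,0],[0,0,16,0,0],[0,0,16,0,0],[0,0,16,0,0]]'; python3 -m inch '[[0,0,1,0,0],[0,0,2,0,0],[0,0,2,0,0]]'
```

```text
t: 2.88
eef_pos: [0.5401, 0.0249, 0.0551]
orientation: [-0.001, 1.0, 0.011, -0.0]
contact_force: [-1.2, -0.2, 0.5]
gripper_width: 0.0
t: 3.13
eef_pos: [0.5402, 0.025, 0.0531]
orientation: [-0.001, 1.0, 0.011, -0.0]
contact_force: [-0.5, 0.1, 0.0]
gripper_width: 0.0001
```

```bash
python3 -m inch '[[0,0,1,0,0],[0,0,1,0,0]]'; python3 -m inch '[[0,0,1,0,0],[0,0,1,0,0]]'
```

```text
t: 3.3
eef_pos: [0.5402, 0.025, 0.0521]
orientation: [-0.001, 1.0, 0.011, -0.0]
contact_force: [-0.3, -0.2, 2.2]
gripper_width: -0.0001
t: 3.47
eef_pos: [0.5402, 0.025, 0.0512]
orientation: [-0.001, 1.0, 0.011, -0.0]
contact_force: [-0.8, -0.4, 3.0]
gripper_width: -0.0001
```

Key 1 is up: contact at about 52.5 mm, and it yields at 2–3 N. On to key 2.

```bash
python3 -m inch '[[0,0,-6,0,0],[0,0,-12,0,0],[0,15,-12,0,0],[0,30,-12,0,0],[0,45,-12,0,0],[0,56,-12,0,0],[0,56,-12,0,0],[0,56,-12,0,0]]'; python3 -m inch '[[0,0,4,0,0],[0,0,8,0,0],[0,0,9,0,0],[0,0,10,0,0],[0,0,10,0,0]]'; python3 -m inch '[[0,0,1,0,0],[0,0,1,0,0]]'
```

```text
t: 4.13
eef_pos: [0.5416, -0.0314, 0.0634]
orientation: [-0.001, 1.0, 0.011, 0.0]
contact_force: [0.4, 1.5, -0.5]
gripper_width: 0.0
t: 4.55
eef_pos: [0.5413, -0.0308, 0.053]
orientation: [-0.001, 1.0, 0.011, -0.0]
contact_force: [-0.6, 0.2, -0.1]
gripper_width: 0.0001
t: 4.72
eef_pos: [0.5412, -0.0306, 0.0517]
orientation: [-0.001, 1.0, 0.011, -0.001]
contact_force: [0.2, 0.1, -0.3]
gripper_width: 0.0004
```

```bash
python3 -m inch '[[0,0,1,0,0],[0,0,2,0,0],[0,0,3,0,0],[0,0,3,0,0]]'; python3 -m inch '[[0,0,0.5,0,0],[0,0,0.5,0,0]]'
```

```text
t: 5.05
eef_pos: [0.541, -0.0306, 0.0485]
orientation: [-0.001, 1.0, 0.011, -0.001]
contact_force: [0.2, 0.2, -0.4]
gripper_width: 0.0
t: 5.22
eef_pos: [0.541, -0.0306, 0.048]
orientation: [-0.001, 1.0, 0.011, -0.001]
contact_force: [0.4, -0.3, 0.0]
gripper_width: 0.0002
```

```bash
python3 -m inch '[[0,0,0.4,0,0],[0,0,0.4,0,0]]'
```

```text
t: 5.38
eef_pos: [0.5411, -0.0306, 0.0478]
orientation: [-0.001, 1.0, 0.011, -0.001]
contact_force: [-1.5, 0.9, 2.4]
gripper_width: -0.0002
```

```bash
python3 -m inch '[[0,0,0.2,0,0]]'
```

```text
t: 5.47
eef_pos: [0.5411, -0.0306, 0.0478]
orientation: [-0.001, 1.0, 0.011, -0.001]
contact_force: [-0.5, 0.3, 3.2]
gripper_width: 0.0001
```

Key 2 is the low one, solid at 47.8 mm. On to key 3.

```bash
python3 -m inch '[[0,0,-8,0,0],[0,0,-15,0,0],[0,15,-15,0,0],[0,30,-15,0,0],[0,45,-15,0,0],[0,56,-15,0,0],[0,56,-15,0,0],[0,56,-15,0,0]]'; python3 -m inch '[[0,0,4,0,0],[0,0,7,0,0],[0,0,9,0,0],[0,0,10,0,0],[0,0,10,0,0]]'; python3 -m inch '[[0,0,1,0,0],[0,0,1,0,0]]'
```

```text
t: 6.13
eef_pos: [0.5425, -0.087, 0.0631]
orientation: [-0.001, 1.0, 0.01, -0.0]
contact_force: [0.6, 0.0, 0.3]
gripper_width: -0.0004
t: 6.55
eef_pos: [0.542, -0.0863, 0.0527]
orientation: [-0.001, 1.0, 0.01, -0.001]
contact_force: [-1.4, 0.4, 1.6]
gripper_width: -0.0002
t: 6.72
eef_pos: [0.5421, -0.0862, 0.0517]
orientation: [-0.001, 1.0, 0.011, -0.001]
contact_force: [-0.7, -1.4, 2.4]
gripper_width: -0.0001
```

```bash
python3 -m inch '[[0,0,0.5,0,0],[0,0,0.5,0,0]]'; python3 -m inch '[[0,0,-6,0,0],[0,0,-12,0,0],[0,15,-12,0,0],[0,30,-12,0,0],[0,45,-12,0,0],[0,57,-12,0,0],[0,57,-12,0,0],[0,57,-12,0,0]]'; python3 -m inch '[[0,0,4,0,0],[0,0,7,0,0],[0,0,9,0,0],[0,0,10,0,0],[0,0,10,0,0]]'; python3 -m inch '[[0,0,1,0,0],[0,0,1,0,0]]'
```

```text
t: 6.88
eef_pos: [0.5421, -0.0862, 0.0513]
orientation: [-0.001, 1.0, 0.011, -0.001]
contact_force: [-0.7, -0.5, 3.1]
gripper_width: -0.0001
t: 7.55
eef_pos: [0.5434, -0.1437, 0.0634]
orientation: [-0.001, 1.0, 0.01, -0.001]
contact_force: [0.5, -0.1, -0.2]
gripper_width: 0.0001
t: 7.97
eef_pos: [0.5429, -0.1428, 0.053]
orientation: [-0.002, 1.0, 0.01, -0.001]
contact_force: [-0.2, 0.0, 1.5]
gripper_width: -0.0001
t: 8.13
eef_pos: [0.543, -0.1428, 0.052]
orientation: [-0.002, 1.0, 0.01, -0.001]
contact_force: [-0.9, -0.4, 1.9]
gripper_width: -0.0
```

```bash
python3 -m inch '[[0,0,0.7,0,0],[0,0,0.7,0,0]]'; python3 -m inch '[[0,0,-8,0,0],[0,0,-14,0,0],[0,-25,-14,0,0],[0,-50,-14,0,0],[0,-75,-14,0,0],[0,-100,-14,0,0],[0,-112,-14,0,0],[0,-112,-14,0,0]]'; python3 -m inch '[[0,0,0,0,0],[0,0,0,0,0]]'
```

```text
t: 8.3
eef_pos: [0.543, -0.1428, 0.0514]
orientation: [-0.001, 1.0, 0.01, -0.001]
contact_force: [-0.8, -0.3, 2.8]
gripper_width: -0.0001
t: 8.97
eef_pos: [0.5406, -0.0286, 0.0663]
orientation: [-0.002, 1.0, 0.012, -0.001]
contact_force: [-0.4, -0.5, 0.3]
gripper_width: -0.0001
t: 9.13
eef_pos: [0.5411, -0.0291, 0.0667]
orientation: [-0.001, 1.0, 0.012, -0.001]
contact_force: [0.1, -0.4, 0.1]
gripper_width: -0.0
```

```bash
python3 -m inch '[[0,1.5,6,0,0],[0,1.5,12,0,0],[0,1.5,16,0,0],[0,1.5,18,0,0],[0,1.5,18,0,0]]'; python3 -m inch '[[0,0,1,0,0],[0,0,2,0,0],[0,0,3,0,0],[0,0,3,0,0]]'; python3 -m inch '[[0,0,1,0,0],[0,0,1,0,0]]'
```

```text
t: 9.55
eef_pos: [0.5404, -0.0312, 0.0479]
orientation: [-0.001, 1.0, 0.012, -0.002]
contact_force: [-0.2, -1.5, 1.2]
gripper_width: -0.0003
t: 9.88
eef_pos: [0.5405, -0.0312, 0.0452]
orientation: [-0.001, 1.0, 0.012, -0.001]
contact_force: [-2.1, 0.6, 5.6]
gripper_width: -0.0002
t: 10.05
eef_pos: [0.5405, -0.0312, 0.0447]
orientation: [-0.001, 1.0, 0.012, -0.001]
contact_force: [-1.1, 0.3, 5.9]
gripper_width: 0.0
```

```bash
python3 -m inch '[[0,0,1,0,0],[0,0,1,0,0]]'
```

```text
t: 10.22
eef_pos: [0.5405, -0.0312, 0.0445]
orientation: [-0.001, 1.0, 0.012, -0.001]
contact_force: [-2.3, 0.6, 8.8]
gripper_width: -0.0
```

It has bottomed out: 44.5 mm and 8.8 N. I let go, back off clear of the view and check the heights.

```bash
python3 -m inch '[[0,0,-10,0,0],[0,0,-25,0,0],[0,0,-50,0,0],[0,0,-80,0,0],[-30,0,-110,0,0],[-60,0,-130,0,0],[-70,0,-140,0,0],[-70,0,-140,0,0]]'; python3 -m inch '[[0,0,0,0,0],[0,0,0,0,0],[0,0,0,0,0],[0,0,0,0,0]]'
python3 - <<'E'
from h import *
G={"scene":[(289,202),(271,190),(254,176),(238,164)],"side":[(264,217),(266,235),(268,251),(271,270)]}
F={n:grab_frame(n) for n in G};B={n:blobs(F[n]['img'],G[n],9) for n in G}
for i in range(4):print(*[np.round(x,4) for x in tri(ray(F['scene'],B['scene'][i]),ray(F['side'],B['side'][i]))])
a=F['scene']['img'][140:260,180:330];b=F['side']['img'][195:315,220:370]
cv2.imwrite('pics/c3.png',np.hstack([cv2.resize(x,None,fx=2.6,fy=2.6,interpolation=cv2.INTER_CUBIC) for x in(a,b)]))
E
```

```text
t: 10.88
eef_pos: [0.4693, -0.0331, 0.1873]
orientation: [-0.001, 1.0, 0.012, 0.001]
contact_force: [0.5, 0.7, -0.4]
gripper_width: 0.0002
t: 11.22
eef_pos: [0.4698, -0.0331, 0.1863]
orientation: [-0.001, 1.0, 0.012, -0.0]
contact_force: [0.1, -0.7, -1.0]
gripper_width: -0.0002
[0.5394 0.0251 0.0534] 0.0003
[ 0.5405 -0.0311  0.0528] 0.0001
[ 0.5418 -0.0869  0.053 ] 0.0003
[ 0.5431 -0.1428  0.0529] 0.0002
```

View pics/c3.png

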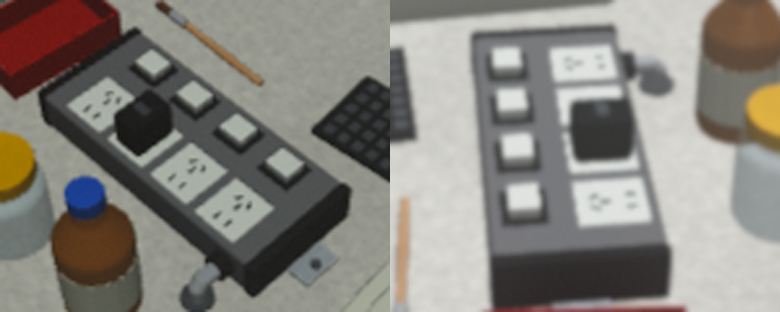

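All four keys stand level: key 2, at (238,130) in the left crop, now measures 52.8 mm. The things around it are where they were. I hand in.

```bash
python3 -c "
from workcell import env
print(env.finish_job())"
```

```text
the job is handed in; nothing more can be done
None
```

The latched key was the second from the left. It is now released, and all four keys stand level; I handed the job in at about 11.3 s of the 48 s allowed.

- **Taps:** I tapped the four keys from left to right with up to about 3 N. Keys 1, 3 and 4 met the fingers at about 53 mm and yielded by about 1.5 mm. Key 2 felt solid at 47.8 mm, which agrees with the 47.7 mm measured in the camera images before the taps.
- **Press:** I pressed key 2 to the bottom of its travel, at 44.5 mm and 8.8 N, then let go.
- **Last checks:** The two camera views put the key tops at 53.4, 52.8, 53.0 and 52.9 mm. The robot is clear of everything, with its TCP at 0.186 m, and the things visible in the last close-up had not moved. I did not take a last full picture of the rest. No check failed or disagreed.

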